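Shift the simulator gear lever into fourth

ROBOT

A 6-joint arm with a two-finger parallel gripper is mounted at the origin on the work surface. World frame = base frame: x ahead of the robot, y to its left, z up, the work surface at z = 0. Lengths are in mm, angles in rad, forces in N, time in s.
With the tool pointing down it reaches from about 225 to 725 mm from the base axis. Payload 3.1 kg.
Tool frame: the origin (TCP) lies midway between the tips of the shut fingers; the grasp point (between the pads) lies robot.tcp_to_grasp behind it (robot.tcp_to_grasp is the distance from the TCP to the grasp point, in mm); z points along the fingers, y is the direction in which the jaws open and shut (so a half turn about z gives the same grasp; the last joint's range is limited). The gripper opens to 85 mm and grips with 20 to 120 N. Pads are 22 mm wide; open, the fingers measure 114 mm over their backs; the gripper's body (76 mm by 85 mm) begins 54 mm behind the grasp point. The pads swing forward as they close: fully open they stand 13 mm farther back than shut.
Start: joints at [1.07, 0.048, 0.099, 1.622, 0, 1.443], TCP at [191.224, 488.928, 231.312] pointing down, gripper open.
Joint ranges: [-2.91, 2.91], [-0.99, 1.94], [-1.21, 1.42], [-2.12, 2.29], [-1.49, 1.47], [-3.14, 3.14]. Speed limits (rad/s): [2.79, 2.79, 3.14, 3.14, 3.14, 3.14].

INTERFACE

Orientations are given as a rotation vector (axis times angle).
In Python, from cell import robot gives the robot as it stands.
- The arm moves only by the tool move_arm, never from a script. Its argument "rows" is a list of rows, each a list of 7 numbers: the gripper's target within -1 to 1 (shut at 1, half-way at 0, fully open at -1), then the shift along the world's x, y, z in m, then the turn, a rotation vector about the world's x, y, z in rad. A call has 1 to 8 rows; each row shifts and turns the commanded pose from where the row before left it; what a row does not reach is not made up. A row lasts 1/12 s, in which the tool goes at most 41.7 mm and 7.16 degrees, less where a joint would pass 70% of its speed; a pose out of reach is approached as far as the arm can. A call is refused whole if a number of a shift passes 0.0417 or a number of a turn 0.125, either way. A call with a gripper value outside its range is refused whole. The fingers move at their own pace and stop on an object; "squeeze" is the grip in N (left out, the last holds). Time passes only in rows, so rows that do not move let the fingers close. It gives the time, the measured TCP pose, the force and the opening at its end, in the units of the state.
- robot.sense(): the state, without advancing time (a new reading comes with each control period).
- robot.camera(name): name is "scene" or "top"; returns a dict with "pixels" (400x640x3 uint8, red, green, blue), "mtx" (3x3 intrinsics, pixels), "D" ([k1, k2, p1, p2, k3] as OpenCV has them; the pictures are not rectified), "position" and "attitude" of the camera in the world. Camera axes: x right, y down, z forward; pixel columns grow to the right and rows downward; lengths in mm; the calibration is good to about 2 mm. A picture is of the moment at which its call begins. There is no depth.
- robot.close_job(): hands the job in, once; it reports no verdict.
The state is a dict: "time_s": time; "qpos": joint angles; "joint_velocities": joint speeds; "effort": joint torques, N m; "tcp_pos": TCP position; "ee_rot": TCP orientation; "wrist_force": force on the tool from outside, world axes, zero at the start; "wrist_torque": the same for the moment, N m; "opening": opening from 0.0 (shut) to 1.0 (fully open).
Only numpy, scipy, OpenCV 4.12 (cv2) and the standard library are available. Lean on these libraries where they do the work, as an engineer would, in place of code of your own. Each camera call takes 0.05 s, during which the arm holds its last target.

TASK

The driving simulator's gear shifter is being calibrated and the software now waits for fourth gear. With light fingertip pushes on the knob, and without gripping it or forcing it, work the lever out of the first-second column and through the gate until it is fully home in fourth, putting it into neither third, fifth nor sixth on the way and leaving everything else on the bench where it is. The pattern is the usual six-speed one seen by the driver, who sits where the robot stands: first and second on the left, third and fourth in the middle, fifth and sixth on the right, with the odd gears away from the driver and the even gears towards the driver.

Things in the scene. Friction and masses are not known exactly. Their poses are not given: they have to be found in the camera images.
- shifter: Six-speed H-pattern gear shifter, bolted down: steel base plate 190 x 150 x 6 mm, black housing 108 x 96 mm, gate plate on top. Origin: centre of the underside, on the bench. x axis points away from the driver (along the slots), y to the driver's left, z up. It stands in front of the robot, turned up to 0.35 rad either way. The lever pivots 25 mm above the origin.
- gate (a point): Centre of the upper face of the aluminium gate plate, 126 mm above the bench: neutral of the third-fourth column. The cut-out, 60 mm along the shifter's x, has three parallel slots 13 mm wide and 18 mm apart, joined by one cross channel 13 mm wide through this point. Axes as shifter.
- knob (a point): Centre of the black gear knob, 200 mm up the lever from its pivot. Knob 42 mm in diameter from 4 mm below to 8 mm above this point, blunt top 24 mm above it, foot 23 mm wide 26 mm below it; then a 10 mm steel shaft down to the gate. With lever angles f and c it lies in the shifter's frame at x = 0.2 sin f, y = -0.2 cos f sin c, z = 0.025 + 0.2 cos f cos c.
- lever (a joint): Fore-aft angle f of the lever, rad: 0 in neutral, positive away from the driver, +0.22 fully home in first, third, fifth, -0.22 fully home in second, fourth, sixth (44 mm at the knob), against a slightly springy stop. Friction holds it where it is left; about 3 N at the knob move it. It starts anywhere along the first-second column, in gear or part-way.
- cradle (a joint): Cross angle c of the lever, rad, positive to the driver's right: -0.18 first-second column, 0 third-fourth, +0.18 fifth-sixth (36 mm at the knob per column). No spring; friction holds it, about 2 N at the knob move it. It moves across only with f within about 0.015 of neutral; slots have 0.015 side play, and their rounded mouths guide the lever in from up to 0.03 off.
- spare_knob: Bystander: loose grey gear knob, 47 mm diameter, 54 mm high, standing on the bench left of the shifter. Origin: centre of its underside.
- driver: Bystander: loose black-handled screwdriver lying on the bench right of the shifter.
- screw_tray: Bystander: small open grey tray with screws, 85 x 60 x 28 mm, loose on the bench beyond the shifter. Origin: centre of its underside.
- spool: Bystander: full filament spool lying flat, 196 mm diameter, 66 mm high. Origin: centre of its underside.
- mug: Bystander: white mug, 82 mm diameter, 95 mm high. Origin: centre of its underside.
- mouse: Bystander: black computer mouse, 105 x 60 x 33 mm. Origin: centre of its underside.
- bracket: Bystander: loose grey printed angle bracket, 70 x 50 x 49 mm, on the bench beyond the shifter. Origin: centre of its underside.
There are look-alikes about, which are no part of the job. Leave any pink or white look-alike of the shifter alone.

How it is judged (in metres and radians):
At the end, for the whole second after the job is handed in: The lever rests fully home in fourth: fore-aft angle below -0.19 rad (full travel -0.22), cross angle within 0.045 rad of the third-fourth column, not moving (value of joint lever below -0.19 rad and value of joint cradle between -0.045 and 0.045 rad and velocity of joint lever between -0.05 and 0.05 rad/s); the robot touches nothing.
It fails at once if the lever is put into third, fifth or sixth ((value of joint lever above 0.1 rad and value of joint cradle above -0.09 rad) or (value of joint lever below -0.1 rad and value of joint cradle above 0.09 rad)).
It fails at once if anything else on the bench is moved more than 20 mm (distance of any of spare_knob, driver, screw_tray, spool, mug, mouse, bracket from where it was at the start of the episode above 0.02 m).
It fails at once if the knob is gripped or forced: the fingers press on the lever with over 30 N in all (contact force between the fingers and lever above 30 N).
It fails at once if the lever is pushed with the arm or the gripper's body instead of the fingers (contact force between the arm and lever above 2 N).
It also fails if it takes over 45 s, if anything falls off the work surface, if the arm or the gripper's body presses on something with over 40 N, if the wrist force passes 120 N, or if a joint passes its speed limit or range.

## Working session

There is one attempt and no reset: what is moved stays moved. The work goes in short steps, Python scripts to look and compute and a tool call to move; the robot and the scene stay as the last step left them, time stands still between calls to the robot, and variables do not carry over. Pictures are saved under pics/ and viewed, and the job is handed in when it is done.

Besides the shell and the picture viewer there is one more tool, called after "Call:" by a JSON object that holds its "method" and its "body", one argument or row to a line. move_arm: Moves the arm, as the interface text tells. Its arguments: {"type":"object","properties":{"rows":{"type":"array","items":{"type":"array","items":{"type":"number"}}},"squeeze":{"type":"number"}},"required":["rows"]}

```bash
mkdir -p pics; ls; python3 - <<'E'
from cell import robot
import cv2
for n in("scene","top"):
    c=robot.camera(n); cv2.imwrite(f"pics/{n}0.png",c["pixels"][:,:,::-1]); print(n,c["mtx"],c["D"],c["position"],c["attitude"])
print(robot.sense(), robot.tcp_to_grasp)
E
```

```text
pics
scene [[474.34200323   0.         321.85154717]
 [  0.         474.34200323 191.10099997]
 [  0.           0.           1.        ]] [0.00833451 0.         0.         0.         0.        ] [1500.81443335  150.11983258  833.30017555] [-1.5261615  -1.78668822  0.91076384]
top [[422.64812928   0.         320.84539894]
 [  0.         422.64812928 204.44727448]
 [  0.           0.           1.        ]] [-0.07176489  0.          0.          0.          0.        ] [ 464.55703877   -5.71187269 1234.05336531] [-2.16795013  2.21021411 -0.06072478]
{'time_s': 0.1, 'qpos': array([1.07021519e+00, 4.86719829e-02, 9.77049133e-02, 1.62199038e+00,
       3.70608283e-05, 1.44300270e+00]), 'joint_velocities': array([-0.0014018 , -0.00376772,  0.00334456,  0.00261215,  0.00033459,
        0.00046751]), 'effort': array([ 1.84994060e-03, -3.39853191e+01,  3.20935643e+01,  1.58184394e-02,
       -1.71603724e-04, -1.61253121e-05]), 'tcp_pos': array([190.93660976, 488.44297374, 230.21179227]), 'ee_rot': array([-0.58205787, -3.0864843 ,  0.0032098 ]), 'wrist_force': array([-0.60798833,  0.63541756, -0.69111994]), 'wrist_torque': array([ 0.03752953, -0.02679383,  0.0645169 ]), 'opening': 0.9955742065227043} 18.700000000000003
```

View pics/scene0.png

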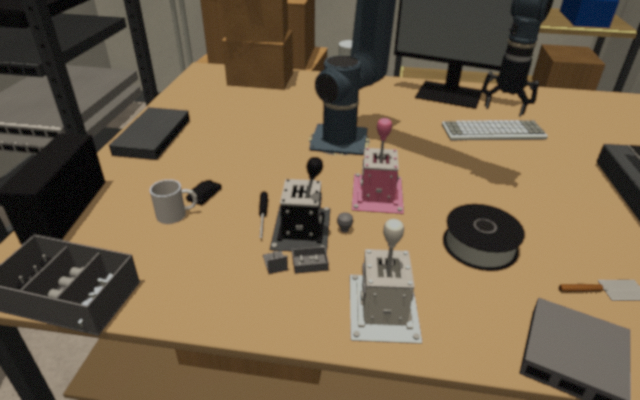

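View pics/top0.png

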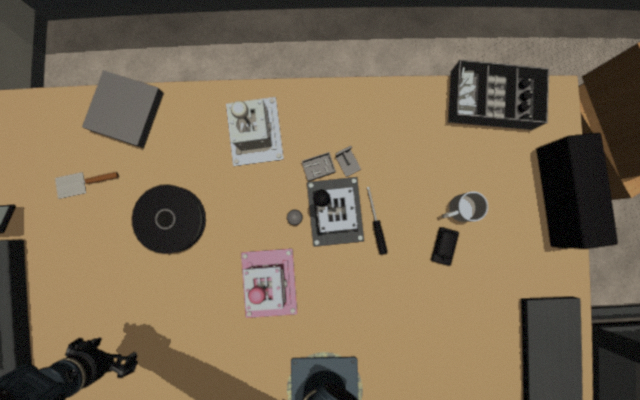

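```bash
python3 - <<'E'
import cv2
a=cv2.imread("pics/top0.png")[165:260,285:385]; cv2.imwrite("pics/topz.png",cv2.resize(a,None,fx=6,fy=6,interpolation=cv2.INTER_CUBIC))
a=cv2.imread("pics/scene0.png")[145:255,260:345]; cv2.imwrite("pics/scenez.png",cv2.resize(a,None,fx=5,fy=5,interpolation=cv2.INTER_CUBIC))
E
```

```text
(no output)
```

View pics/topz.png

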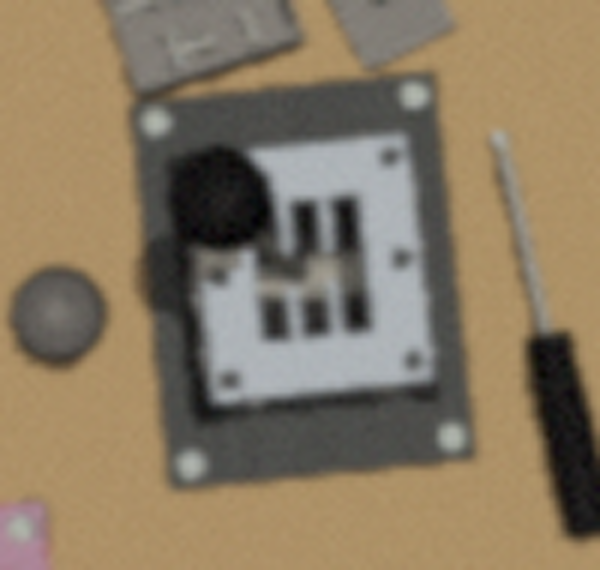

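View pics/scenez.png

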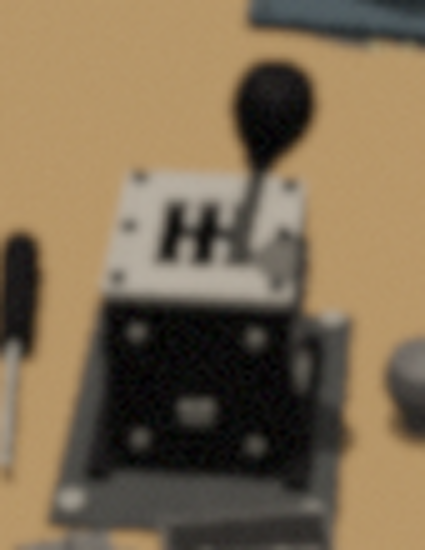

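```bash
cat >h.py <<'E'
import numpy as np,cv2,pickle
from scipy.spatial.transform import Rotation as R
def ray(c,px):
    u=cv2.undistortPoints(np.array(px,float).reshape(-1,1,2),c["mtx"],np.array(c["D"])).reshape(-1,2)
    d=np.c_[u,np.ones(len(u))]@R.from_rotvec(c["attitude"]).as_matrix().T
    return np.array(c["position"],float),d
def plane(c,px,z):
    p,d=ray(c,px); return p+d*((z-p[2])/d[:,2:])
def proj(c,P):
    Rm=R.from_rotvec(c["attitude"]).as_matrix().T
    return cv2.projectPoints(np.array(P,float).reshape(-1,1,3),cv2.Rodrigues(Rm)[0],-Rm@np.array(c["position"],float),c["mtx"],np.array(c["D"]))[0].reshape(-1,2)
def tri(c1,p1,c2,p2):
    a,d=ray(c1,[p1]);b,e=ray(c2,[p2]);d=d[0]/np.linalg.norm(d[0]);e=e[0]/np.linalg.norm(e[0])
    s=np.linalg.lstsq(np.c_[d,-e],b-a,rcond=None)[0]
    return (a+s[0]*d+b+s[1]*e)/2, np.linalg.norm(a+s[0]*d-b-s[1]*e)
E
python3 - <<'E'
from h import *
from cell import robot
cams={n:robot.camera(n) for n in("scene","top")}
for c in cams.values(): c.pop("pixels")
pickle.dump({k:{a:np.array(b) for a,b in v.items()} for k,v in cams.items()},open("cams.pkl","wb"))
t=cams["top"];s=cams["scene"]
tp=lambda l:[(285+(x+.5)/6-.5,165+(y+.5)/6-.5) for x,y in l]
sp=lambda l:[(260+(x+.5)/5-.5,145+(y+.5)/5-.5) for x,y in l]
def yaw(P): # order TL(+x,+y),TR,BR,BL
    v=(P[0]+P[1]-P[2]-P[3]); w=(P[0]+P[3]-P[1]-P[2]);return np.arctan2(v[1],v[0]),np.arctan2(-w[0],w[1])
B=plane(t,tp([(135,103),(432,75),(472,457),(170,488)]),6);print(B.mean(0),yaw(B),[np.linalg.norm(B[i]-B[i-1]) for i in range(4)])
B=plane(t,tp([(155,122),(414,96),(452,437),(191,465)]),8);print(B.mean(0),yaw(B))
G=plane(t,tp([(407,133),(435,385),(210,407)]),126);print(G[[0,2]].mean(0),G)
G=plane(t,tp([(391,157),(413,360),(229,379)]),127);print("screws",G[[0,2]].mean(0),G)
# scene: gate corners: screws far
S=plane(s,sp([(140,177),(290,186),(277,283),(117,277)]),127);print("scene screws",S.mean(0),S)
S=plane(s,sp([(127,172),(305,182),(294,307),(104,298)]),126);print("scene plate",S.mean(0),S)
K=tri(t,tp([(220,197)])[0],s,sp([(274,103)])[0]);print("knob",K)
E
```

```text
[517.25924836 -42.03255521   6.        ] (np.float64(0.07634869994051885), np.float64(0.07876269337325108)) [np.float64(187.5419149282882), np.float64(145.32369467503662), np.float64(186.45375548715086), np.float64(146.62011660257554)]
[517.45050993 -42.33621587   8.        ] (np.float64(0.0866139535243002), np.float64(0.0840678492232393))
[516.58972904 -41.44897181 126.        ] [[575.74338297 -85.81270567 126.        ]
 [465.10242785 -95.43773696 126.        ]
 [457.43607511   2.91476206 126.        ]]
screws [517.34303342 -42.04038785 127.        ] [[565.21605306 -78.47355148 127.        ]
 [476.1812108  -86.01372848 127.        ]
 [469.47001377  -5.60722423 127.        ]]
scene screws [514.85990904 -41.0817986  127.        ] [[473.21522694 -84.73955216 127.        ]
 [467.95491936  -4.56736223 127.        ]
 [554.82888325   2.49553637 127.        ]
 [563.4406066  -77.51581638 127.        ]]
scene plate [520.47005228 -39.25896441 126.        ] [[468.24798785 -92.91248867 126.        ]
 [461.35679916   2.50892891 126.        ]
 [571.82686697  13.78517976 126.        ]
 [580.44855516 -80.41747763 126.        ]]
knob (array([541.52589221,  -2.66761575, 224.61513688]), np.float64(1.5498092128798897))
```

Call:
{"method": "move_arm", "body": {
  "rows": [
    [1, 0, 0, 0.02, 0, 0, 0],
    [1, 0.01, -0.01, 0.03, 0, 0, 0.06],
    [1, 0.02, -0.025, 0.02, 0, 0, 0.06],
    [1, 0.024, -0.03, 0, 0, 0, 0.06],
    [1, 0.024, -0.03, 0, 0, 0, 0.06],
    [1, 0.024, -0.03, 0, 0, 0, 0.06],
    [1, 0.024, -0.03, 0, 0, 0, 0.06],
    [1, 0.024, -0.03, 0, 0, 0, 0.06]
  ],
  "squeeze": 20
}}

```text
time_s: 0.87
tcp_pos: [341.9, 302.4, 301.3]
ee_rot: [-0.08, 3.14, 0.0]
wrist_force: [-0.2, 0.7, -0.6]
opening: -0.001
```

Call:
{"method": "move_arm", "body": {
  "rows": [
    [1, 0.024, -0.03, 0, 0, 0, 0.035],
    [1, 0.024, -0.03, 0, 0, 0, 0],
    [1, 0.024, -0.03, 0, 0, 0, 0],
    [1, 0.024, -0.03, 0, 0, 0, 0],
    [1, 0.024, -0.03, 0, 0, 0, 0],
    [1, 0.024, -0.03, 0, 0, 0, 0],
    [1, 0.02, -0.02, 0, 0, 0, 0],
    [1, 0, 0, 0, 0, 0, 0]
  ]
}}

```text
time_s: 1.53
tcp_pos: [508.1, 99.7, 299.5]
ee_rot: [0.12, -3.139, 0.003]
wrist_force: [-0.7, 1.0, 0.0]
opening: 0.0
```

```bash
cat >look.py <<'E'
import sys
from h import *
from cell import robot
tag=sys.argv[1]
t=robot.camera("top")["pixels"][:,:,::-1];s=robot.camera("scene")["pixels"][:,:,::-1]
a=cv2.resize(t[155:265,275:385],None,fx=5,fy=5,interpolation=cv2.INTER_CUBIC)[:550]
b=cv2.resize(s[130:240,240:290+0+60],None,fx=5,fy=5,interpolation=cv2.INTER_CUBIC)[:, :250]
b=cv2.resize(s[100:250,245:345],None,fx=550/150,fy=550/150,interpolation=cv2.INTER_CUBIC)[:, :240]
b=cv2.resize(s[115:225,275:323],None,fx=5,fy=5,interpolation=cv2.INTER_CUBIC)
cv2.imwrite(f"pics/{tag}.png",np.hstack([a,b[:550]]))
S=robot.sense();print(S["time_s"],S["tcp_pos"],S["ee_rot"],S["wrist_force"])
E
python3 look.py a1
```

```text
1.6333 [505.3860583  103.07082031 300.50945928] [ 1.25222775e-01 -3.13715481e+00 -6.08650269e-04] [-0.38600934  0.04958476  0.42336656]
```

View pics/a1.png

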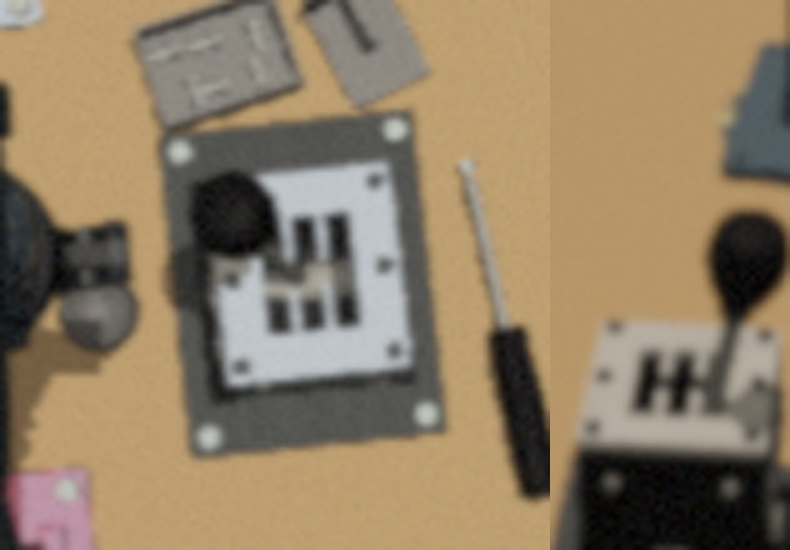

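```bash
cat >knob.py <<'E'
from h import *
from cell import robot
import sys
# knob blob in top view -> shifter frame
O=np.array([516.8,-41.7]);Y=0.082
def toS(p): p=np.asarray(p)[:2]-O; return np.array([[np.cos(Y),np.sin(Y)],[-np.sin(Y),np.cos(Y)]])@p
def toW(q): return O+np.array([[np.cos(Y),-np.sin(Y)],[np.sin(Y),np.cos(Y)]])@np.asarray(q,float)
def measure():
    c=robot.camera("top");im=c["pixels"];m=(im.max(2)<45).astype(np.uint8)
    m=cv2.morphologyEx(m,cv2.MORPH_OPEN,cv2.getStructuringElement(cv2.MORPH_ELLIPSE,(11,11)))
    n,l,st,ce=cv2.connectedComponentsWithStats(m)
    for i in range(1,n):
        if 300<ce[i][0]<360 and 170<ce[i][1]<250:
            P=plane(c,[ce[i]],223)[0];print("blob",ce[i],st[i],"W",P.round(1),"S",toS(P).round(1))
if __name__=="__main__": measure(); print(toW([75,35.5]),toW([28,35.5]))
E
python3 knob.py
```

```text
blob [321.06280193 197.90338164] [314 190  16  16 207] W [540.6  -3.  223. ] S [26.9 36.7]
[ 5.88640252e+02 -1.76173922e-01] [541.7981779   -4.02585632]
```

Call:
{"method": "move_arm", "body": {
  "rows": [
    [1, 0.025, -0.025, 0, 0, 0, 0],
    [1, 0.029, -0.029, 0, 0, 0, 0],
    [1, 0.029, -0.029, 0, 0, 0, 0],
    [1, 0, -0.02, -0.01, 0, 0, 0],
    [1, 0, 0, -0.03, 0, 0, 0],
    [1, 0, 0, -0.03, 0, 0, 0],
    [1, 0, 0, -0.023, 0, 0, 0],
    [1, 0, 0, 0, 0, 0, 0]
  ]
}}

```text
time_s: 2.35
tcp_pos: [584.1, 2.8, 201.6]
ee_rot: [0.132, -3.127, -0.004]
wrist_force: [-0.8, 0.1, -0.6]
opening: -0.002
```

```bash
python3 look.py a2
```

```text
2.45 [586.97835851   2.35839301 207.91217182] [ 1.31945259e-01 -3.13642883e+00 -8.88637420e-04] [-0.04313846  0.36594542 -0.06662744]
```

View pics/a2.png

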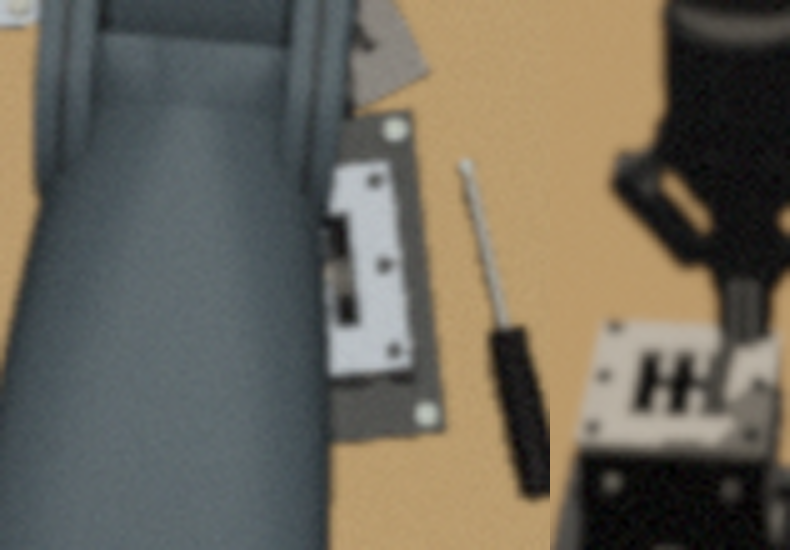

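Call:
{"method": "move_arm", "body": {
  "rows": [
    [1, -0.006, -0.0015, 0, 0, 0, 0],
    [1, -0.005, -0.001, 0, 0, 0, 0],
    [1, 0, 0, 0, 0, 0, 0],
    [1, 0, 0, 0, 0, 0, 0]
  ]
}}

```text
time_s: 2.78
tcp_pos: [577.9, -1.6, 210.7]
ee_rot: [-0.129, 3.135, -0.001]
wrist_force: [-0.1, -0.9, 0.8]
opening: -0.0
```

Call:
{"method": "move_arm", "body": {
  "rows": [
    [1, -0.002, -0.0002, 0, 0, 0, 0],
    [1, -0.002, -0.0002, 0, 0, 0, 0],
    [1, 0, 0, 0, 0, 0, 0]
  ]
}}

```text
time_s: 3.03
tcp_pos: [573.0, -2.1, 208.6]
ee_rot: [-0.129, 3.139, -0.0]
wrist_force: [0.0, 0.5, 0.5]
opening: 0.001
```

Call:
{"method": "move_arm", "body": {
  "rows": [
    [1, -0.002, -0.0002, 0, 0, 0, 0],
    [1, -0.002, -0.0002, 0, 0, 0, 0],
    [1, 0, 0, 0, 0, 0, 0]
  ]
}}

```text
time_s: 3.28
tcp_pos: [569.8, -2.3, 208.6]
ee_rot: [-0.129, 3.137, 0.0]
wrist_force: [2.4, 0.7, -0.3]
opening: 0.002
```

Call:
{"method": "move_arm", "body": {
  "rows": [
    [1, -0.002, -0.0002, 0, 0, 0, 0],
    [1, -0.002, -0.0002, 0, 0, 0, 0],
    [1, 0, 0, 0, 0, 0, 0]
  ]
}}

```text
time_s: 3.53
tcp_pos: [565.9, -2.5, 209.2]
ee_rot: [-0.129, 3.136, 0.001]
wrist_force: [3.7, 1.5, 3.2]
opening: 0.005
```

Call:
{"method": "move_arm", "body": {
  "rows": [
    [1, -0.003, -0.0002, 0, 0, 0, 0],
    [1, -0.003, -0.0002, 0, 0, 0, 0],
    [1, -0.003, -0.0002, 0, 0, 0, 0],
    [1, -0.003, -0.0002, 0, 0, 0, 0],
    [1, -0.003, -0.0002, 0, 0, 0, 0],
    [1, -0.002, -0.0002, 0, 0, 0, 0],
    [1, 0, 0, 0, 0, 0, 0],
    [1, 0, 0, 0, 0, 0, 0]
  ]
}}

```text
time_s: 4.2
tcp_pos: [547.8, -4.0, 208.1]
ee_rot: [0.129, -3.138, 0.0]
wrist_force: [2.9, 1.0, 1.6]
opening: 0.001
```

```bash
python3 look.py a3
```

```text
4.3 [547.89706088  -4.06816645 207.96513541] [ 1.28858318e-01 -3.13795567e+00  1.15405422e-04] [2.61674071 1.28381109 1.66061779]
```

View pics/a3.png

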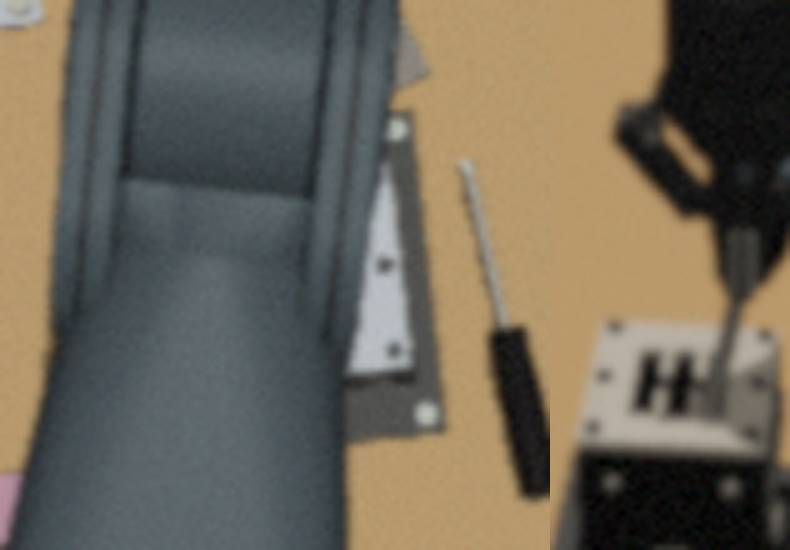

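Call:
{"method": "move_arm", "body": {
  "rows": [
    [1, 0.01, 0.001, 0, 0, 0, 0],
    [1, 0.015, 0.001, 0, 0, 0, 0],
    [1, 0, 0, 0.03, 0, 0, 0],
    [1, 0, 0, 0.035, 0, 0, -0.12],
    [1, 0, 0, 0.03, 0, 0, -0.12],
    [1, 0, 0.02, 0, 0, 0, -0.12],
    [1, -0.015, 0.03, 0, 0, 0, -0.12],
    [1, -0.02, 0.03, 0, 0, 0, -0.12]
  ]
}}

```text
time_s: 4.97
tcp_pos: [537.8, 77.7, 301.7]
ee_rot: [-0.816, -3.03, 0.003]
wrist_force: [0.6, 0.7, 0.1]
opening: -0.001
```

Call:
{"method": "move_arm", "body": {
  "rows": [
    [1, -0.02, 0.025, 0, 0, 0, -0.12],
    [1, -0.011, 0, 0, 0, 0, -0.12],
    [1, 0, 0, 0, 0, 0, -0.12],
    [1, 0, 0, 0, 0, 0, -0.12],
    [1, 0, 0, 0, 0, 0, -0.12],
    [1, 0, 0, 0, 0, 0, -0.12],
    [1, 0, 0, 0, 0, 0, -0.12],
    [1, 0, 0, 0, 0, 0, -0.12]
  ]
}}

```text
time_s: 5.63
tcp_pos: [505.6, 102.5, 301.7]
ee_rot: [-2.121, -2.314, 0.008]
wrist_force: [-0.6, -0.2, 0.7]
opening: 0.0
```

```bash
python3 look.py a4; python3 knob.py
```

```text
5.7333 [505.86364642 102.61866696 301.80656288] [-2.11370605 -2.32035419  0.00654551] [-0.51379304 -0.35733364 -0.21925615]
[ 5.88640252e+02 -1.76173922e-01] [541.7981779   -4.02585632]
```

View pics/a4.png

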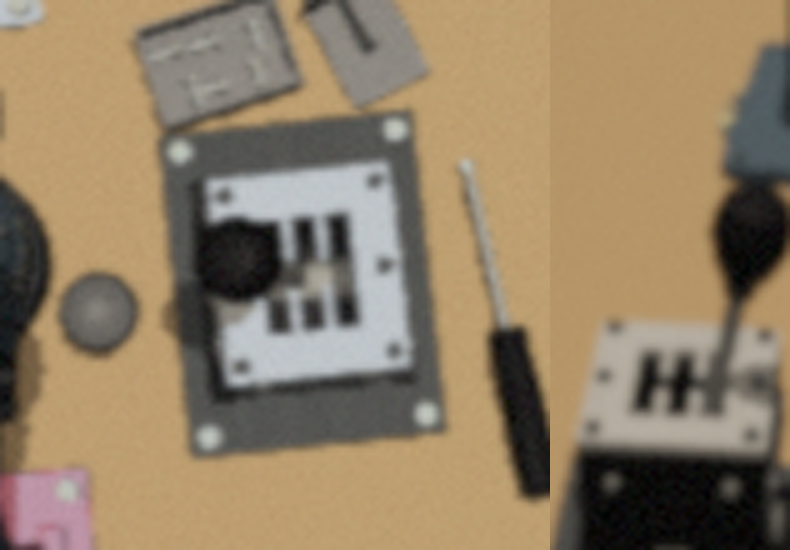

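```bash
sed -i 's/(11,11)/(13,13)/' knob.py; python3 knob.py; python3 - <<'E'
from knob import *
c=robot.camera("top");im=cv2.resize(c["pixels"][170:250,300:350],None,fx=5,fy=5,interpolation=cv2.INTER_CUBIC)
g=im.max(2)
for th in(35,45,60):
    m=(g<th).astype(np.uint8);m=cv2.morphologyEx(m,cv2.MORPH_OPEN,cv2.getStructuringElement(cv2.MORPH_ELLIPSE,(61,61)))
    n,l,st,ce=cv2.connectedComponentsWithStats(m)
    for i in range(1,n):
        p=(300+(ce[i][0]+.5)/5-.5,170+(ce[i][1]+.5)/5-.5);P=plane(c,[p],223)[0];print(th,p,st[i],toS(P).round(1))
E
```

```text
[ 5.88640252e+02 -1.76173922e-01] [541.7981779   -4.02585632]
60 (np.float64(321.7744235544519), np.float64(206.76019865200425)) [  67  146   89   80 5638] [ 5.6 37.1]
```

```bash
python3 - <<'E'
from knob import *
c=robot.camera("top");g=c["pixels"].max(2)
print(g[192:222,312:336])
E
```

```text
[[ 73  57  52  82 141 179 180 161 158 184 197 203 201 199 201 200 202 201
  203 201 203 200 204 204]
 [ 74  59  53  74 127 162 145 117 122 163 192 201 203 202 198 200 202 203
  204 198 201 203 201 203]
 [ 78  59  54  67 113 144 127 100 109 153 187 201 200 203 202 201 202 201
  201 202 201 202 203 202]
 [ 79  64  52  67 116 157 153 136 142 173 196 200 203 200 205 202 203 200
  201 203 203 202 205 202]
 [ 85  61  49  73 118 167 187 183 189 194 196 201 199 203 202 201 202 203
  201 201 201 203 198 202]
 [ 82  62  43  69 116 170 191 189 181 180 180 180 186 195 200 200 202 200
  200 198 198 191 186 185]
 [ 83  60  40  61 105 151 169 148 124 113 108 112 138 164 175 179 181 179
  184 191 186 161 135 125]
 [ 81  63  43  50  76 101 103  81  56  46  38  48  68  89 102 109 105 103
  122 166 170 131  80  59]
 [ 81  62  39  30  45  44  36  27  26  19  17  24  25  26  32  40  36  41
   84 154 171 129  65  29]
 [ 78  60  40  33  18  20  24  21  28  18  24  24  24  22  19  21  14  26
   70 142 168 133  72  37]
 [ 82  61  40  20  22  17  26  28  22  31  29  21  29  25  23  17  11  21
   65 131 163 13
[... 1230 characters left out ...]
51  45  40  47  70  90  99  91  81  79  75  84 105 144 151 113  79
   72  80 116 160 161 114]
 [ 49  52  49  34  40  63  95 117 128 127 130 126 131 148 172 170 124  73
   55  62 103 156 162 112]
 [ 55  52  47  40  34  54  89 120 137 142 137 142 154 176 191 183 135  72
   50  55  93 158 164 122]
 [ 50  54  45  39  34  44  84 121 137 142 142 154 173 196 200 186 138  77
   49  55  91 156 174 132]
 [ 53  48  52  37  35  41  81 119 147 152 160 177 198 201 201 189 147  83
   51  53  87 143 169 133]
 [ 51  48  50  41  34  45  75 121 165 187 192 195 202 201 202 191 152  91
   64  63  87 142 169 143]
 [ 52  54  49  42  36  40  78 129 176 197 201 202 205 202 200 192 167 133
  118 116 127 154 180 174]]
```

```bash
python3 - <<'E'
from knob import *
t=robot.camera("top");s=robot.camera("scene")
print(toS(plane(t,[(322.1,206.5)],223)[0]))
P,e=tri(t,(322.1,206.5),s,(315,162.4));print(P,toS(P),e)
for f in(0,.015,.03,.045):
    q=[0.2e3*np.sin(f),-200*np.cos(f)*np.sin(-.18),25+200*np.cos(f)*np.cos(.18)]
    # shaft at gate height
    k=(101/ (q[2]-25)); sh=[q[0]*k,q[1]*k]
    print(f,proj(t,[[*toW(q[:2]),q[2]+2],[*toW(q[:2]),q[2]+24]]),"scene",proj(s,[[*toW(q[:2]),q[2]+6],[*toW(sh),126]]).round(1).tolist())
E
```

```text
[ 6.10083234 36.27569979]
[520.02477962  -4.45658321 219.24876737] [ 6.26448284 36.85413888] 1.188429790368021
0 [[322.55266285 208.99509111]
 [322.54657821 208.53698674]] scene [[314.6, 158.1], [307.5, 191.5]]
0.015 [[322.42747082 207.74991346]
 [322.41860838 207.26426597]] scene [[314.5, 158.7], [307.5, 191.9]]
0.03 [[322.30572448 206.50616794]
 [322.29416241 205.9930448 ]] scene [[314.4, 159.4], [307.4, 192.2]]
0.045 [[322.18746513 205.26430064]
 [322.17328282 204.72378302]] scene [[314.3, 160.1], [307.4, 192.6]]
```

Call:
{"method": "move_arm", "body": {
  "rows": [
    [1, 0.02, 0, 0, 0, 0, 0.12],
    [1, 0.025, -0.02, 0, 0, 0, 0.12],
    [1, 0.023, -0.025, 0, 0, 0, 0.12],
    [1, 0, -0.03, 0, 0, 0, 0.12],
    [1, 0, -0.0285, 0, 0, 0, 0.12],
    [1, 0, 0, 0, 0, 0, 0.12],
    [1, 0, 0, 0, 0, 0, 0.12],
    [1, 0, 0, 0, 0, 0, 0.12]
  ]
}}

```text
time_s: 6.7
tcp_pos: [575.2, -1.4, 303.1]
ee_rot: [-0.796, -3.038, 0.0]
wrist_force: [0.4, -0.1, -0.5]
opening: 0.0
```

Call:
{"method": "move_arm", "body": {
  "rows": [
    [1, 0, 0, 0, 0, 0, 0.12],
    [1, 0, 0, 0, 0, 0, 0.12],
    [1, 0, 0, 0, 0, 0, 0.12],
    [1, 0, 0, -0.03, 0, 0, 0.12],
    [1, 0, 0, -0.03, 0, 0, 0.12],
    [1, 0, 0, -0.033, 0, 0, 0],
    [1, 0, 0, 0, 0, 0, 0],
    [1, 0, 0, 0, 0, 0, 0]
  ]
}}

```text
time_s: 7.37
tcp_pos: [572.6, -0.2, 206.9]
ee_rot: [0.129, -3.131, -0.002]
wrist_force: [-0.5, 0.4, 1.6]
opening: -0.002
```

Call:
{"method": "move_arm", "body": {
  "rows": [
    [1, -0.008, -0.001, 0, 0, 0, 0],
    [1, -0.008, -0.001, 0, 0, 0, 0],
    [1, -0.006, -0.0005, 0, 0, 0, 0],
    [1, -0.003, -0.0005, 0, 0, 0, 0],
    [1, -0.003, 0, 0, 0, 0, 0],
    [1, -0.002, 0, 0, 0, 0, 0],
    [1, 0, 0, 0, 0, 0, 0],
    [1, 0, 0, 0, 0, 0, 0]
  ]
}}

```text
time_s: 8.03
tcp_pos: [546.6, -3.5, 211.6]
ee_rot: [-0.129, 3.135, -0.0]
wrist_force: [2.6, 0.3, 2.9]
opening: -0.001
```

```bash
python3 -c "
from cell import robot
s=robot.sense();print(s['tcp_pos'],s['wrist_force'])"
```

```text
[546.55856053  -3.50847718 211.62812157] [2.56572527 0.32454307 2.94246579]
```

Call:
{"method": "move_arm", "body": {
  "rows": [
    [1, -0.002, 0, 0, 0, 0, 0],
    [1, -0.002, 0, 0, 0, 0, 0],
    [1, 0, 0, 0, 0, 0, 0],
    [1, 0, 0, 0, 0, 0, 0]
  ]
}}

```text
time_s: 8.37
tcp_pos: [541.2, -3.4, 210.3]
ee_rot: [-0.129, 3.139, 0.0]
wrist_force: [3.7, 1.2, 2.9]
opening: -0.002
```

Call:
{"method": "move_arm", "body": {
  "rows": [
    [1, 0.01, 0.001, 0, 0, 0, 0],
    [1, 0.015, 0.001, 0, 0, 0, 0],
    [1, 0, 0, 0.03, 0, 0, 0],
    [1, 0, 0, 0.035, 0, 0, -0.12],
    [1, 0, 0, 0.025, 0, 0, -0.12],
    [1, 0, 0.02, 0, 0, 0, -0.12],
    [1, -0.015, 0.03, 0, 0, 0, -0.12],
    [1, -0.02, 0.03, 0, 0, 0, -0.12]
  ]
}}

```text
time_s: 9.03
tcp_pos: [530.5, 78.5, 298.5]
ee_rot: [-0.816, -3.029, 0.002]
wrist_force: [0.2, 1.4, 0.4]
opening: 0.003
```

Call:
{"method": "move_arm", "body": {
  "rows": [
    [1, -0.02, 0.025, 0, 0, 0, -0.12],
    [1, 0, 0, 0, 0, 0, -0.12],
    [1, 0, 0, 0, 0, 0, -0.12],
    [1, 0, 0, 0, 0, 0, -0.12],
    [1, 0, 0, 0, 0, 0, -0.12],
    [1, 0, 0, 0, 0, 0, -0.12],
    [1, 0, 0, 0, 0, 0, -0.12],
    [1, 0, 0, 0, 0, 0, -0.12]
  ]
}}

```text
time_s: 9.7
tcp_pos: [509.4, 103.3, 298.5]
ee_rot: [-2.12, -2.313, 0.007]
wrist_force: [-0.3, -0.3, 0.3]
opening: 0.004
```

```bash
python3 look.py a5; python3 - <<'E'
from knob import *
c=robot.camera("top");g=c["pixels"].max(2)
print(g[194:224,316:334])
E
```

```text
9.8 [509.70174357 103.35137263 298.68229499] [-2.1131582  -2.32005019  0.00634566] [ 0.17083601 -0.21919385 -0.00430433]
[[115 145 129 102 108 153 186 200 203 202 203 200 200 202 202 202 200 203]
 [115 156 154 138 142 175 194 202 204 201 202 201 202 203 200 201 203 203]
 [123 168 185 188 189 196 200 201 202 204 205 201 200 199 202 201 202 201]
 [116 170 196 201 200 201 203 204 199 203 199 200 200 202 200 204 199 190]
 [111 168 196 201 202 204 201 201 200 199 188 183 178 179 181 191 190 160]
 [ 99 167 193 201 198 194 196 198 201 189 158 120 107 104 123 162 172 127]
 [ 95 155 183 184 176 167 171 176 177 168 124  72  43  39  84 153 171 133]
 [ 81 119 130 124 109  92  94  99 101  96  75  44  35  33  75 139 169 131]
 [ 64  73  67  49  38  33  30  25  25  34  30  23  24  27  66 128 160 138]
 [ 38  38  28  27  19  23  30  20  21  21  14  15  26  27  57 117 161 136]
 [ 14  25  26  26  22  26  28  27  22  27  25  17  19  20  55 112 159 144]
 [ 26  28  22  19  29  33  33  33  29  25  17  19  20  17  50 110 154 145]
 [ 19  19  24  24  32  32  35  34  36  32  28  25  17  16  40  94 141 133]
 [ 1
[... 571 characters left out ...]
 21  31  55  91 133 168]
 [ 28  16  14  22  23  21  19  22  24  20  24  25  31  39  51  71 115 162]
 [ 25  26  30  29  24  28  26  28  25  28  59  81  71  52  49  59 101 158]
 [ 30  37  53  58  63  56  57  54  65  78 116 148 120  65  50  60  94 159]
 [ 32  45  76 107 109 106 110 105 112 133 164 175 135  73  47  57  92 152]
 [ 38  45  77 114 130 135 137 136 138 153 183 187 144  80  51  56  80 144]
 [ 34  42  75 106 127 139 144 149 158 177 192 190 149  94  59  65  89 140]
 [ 35  40  73 106 131 148 157 175 189 194 198 193 169 132 116 117 130 158]
 [ 35  41  74 105 141 172 185 197 203 199 203 199 194 187 184 182 184 192]
 [ 38  47  84 124 165 193 201 200 202 204 202 203 203 202 202 199 201 201]]
```

View pics/a5.png

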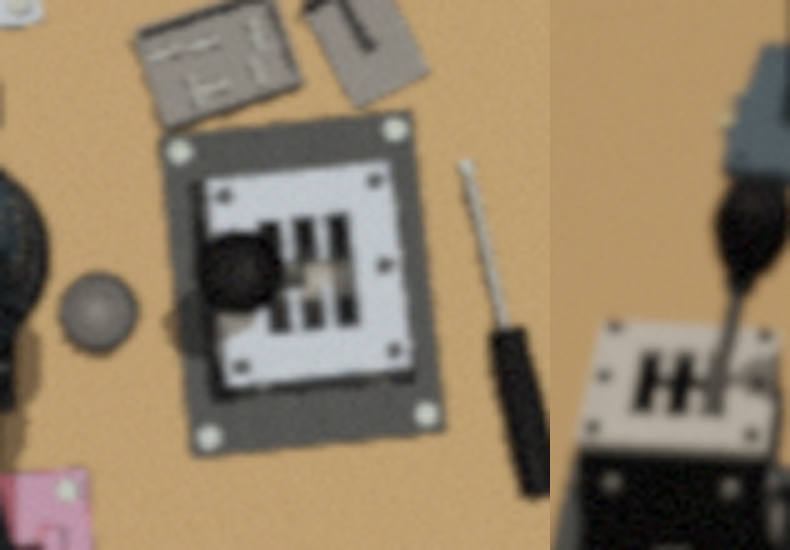

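Call:
{"method": "move_arm", "body": {
  "rows": [
    [1, 0, -0.03, 0, 0, 0, 0],
    [1, 0, -0.03, 0, 0, 0, 0],
    [1, 0, 0, -0.03, 0, 0, 0],
    [1, 0, 0, -0.03, 0, 0, 0],
    [1, 0, 0, -0.027, 0, 0, 0],
    [1, 0, 0, 0, 0, 0, 0],
    [1, 0, 0, 0, 0, 0, 0],
    [1, 0, 0, 0, 0, 0, 0]
  ]
}}

```text
time_s: 10.52
tcp_pos: [511.5, 43.6, 214.7]
ee_rot: [2.114, 2.323, 0.001]
wrist_force: [-0.5, -0.0, 0.9]
opening: 0.0
```

```bash
python3 look.py a6;python3 -c "
from knob import *
print(toS(robot.sense()['tcp_pos']))"
```

```text
10.6167 [512.71046925  43.59476577 216.21598997] [2.11217556 2.32072213 0.00454641] [ 0.70512309 -0.84905087 -0.00316889]
[ 2.91054585 85.34313126]
```

View pics/a6.png

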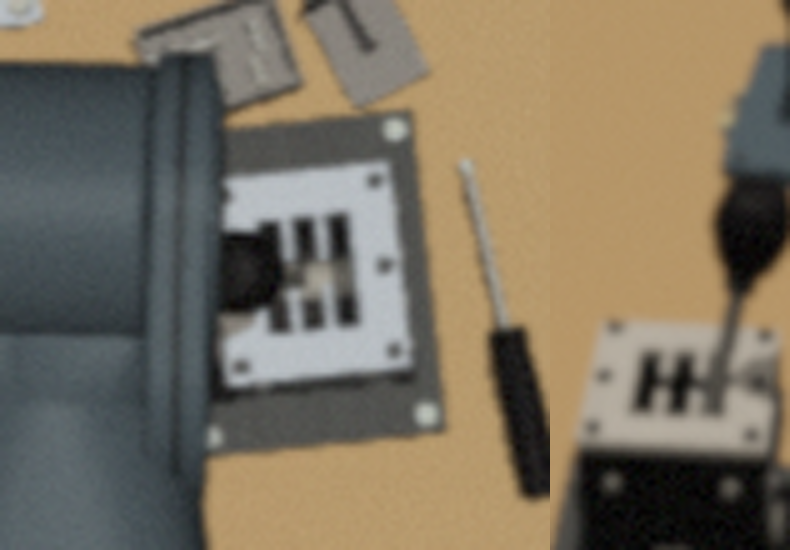

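Call:
{"method": "move_arm", "body": {
  "rows": [
    [1, -0.002, -0.006, -0.002, 0, 0, 0],
    [1, 0.0005, -0.006, -0.001, 0, 0, 0],
    [1, 0, -0.002, 0, 0, 0, 0],
    [1, 0, 0, 0, 0, 0, 0]
  ]
}}

```text
time_s: 10.95
tcp_pos: [510.0, 28.7, 210.8]
ee_rot: [2.116, 2.321, 0.001]
wrist_force: [-0.7, -0.3, 0.3]
opening: 0.001
```

Call:
{"method": "move_arm", "body": {
  "rows": [
    [1, 0, -0.002, 0, 0, 0, 0],
    [1, 0, -0.002, 0, 0, 0, 0],
    [1, 0, 0, 0, 0, 0, 0]
  ]
}}

```text
time_s: 11.2
tcp_pos: [509.9, 25.9, 210.8]
ee_rot: [-2.115, -2.322, -0.003]
wrist_force: [-0.5, 3.3, 1.5]
opening: -0.0
```

Call:
{"method": "move_arm", "body": {
  "rows": [
    [1, 0, -0.002, 0, 0, 0, 0],
    [1, 0, -0.002, 0, 0, 0, 0],
    [1, 0, 0, 0, 0, 0, 0]
  ]
}}

```text
time_s: 11.45
tcp_pos: [509.9, 21.5, 210.7]
ee_rot: [2.115, 2.322, 0.001]
wrist_force: [0.1, 2.9, 1.6]
opening: 0.002
```

Call:
{"method": "move_arm", "body": {
  "rows": [
    [1, 0, -0.002, 0, 0, 0, 0],
    [1, 0, -0.002, 0, 0, 0, 0],
    [1, 0, 0, 0, 0, 0, 0]
  ]
}}

```text
time_s: 11.7
tcp_pos: [509.8, 17.1, 210.3]
ee_rot: [2.116, 2.322, -0.0]
wrist_force: [-0.6, 2.0, 1.3]
opening: -0.004
```

Call:
{"method": "move_arm", "body": {
  "rows": [
    [1, 0, -0.003, 0, 0, 0, 0],
    [1, 0.0005, -0.003, 0, 0, 0, 0],
    [1, 0, -0.003, 0, 0, 0, 0],
    [1, 0.0005, -0.003, 0, 0, 0, 0],
    [1, 0, -0.003, 0, 0, 0, 0],
    [1, 0.0005, -0.003, 0, 0, 0, 0],
    [1, 0, -0.002, 0, 0, 0, 0],
    [1, 0, 0, 0, 0, 0, 0]
  ]
}}

```text
time_s: 12.37
tcp_pos: [511.2, -3.3, 210.1]
ee_rot: [2.116, 2.321, -0.001]
wrist_force: [0.2, 1.3, 1.1]
opening: 0.002
```

```bash
python3 look.py a7;python3 -c "
from knob import *
print(toS(robot.sense()['tcp_pos']))"
```

```text
12.4667 [511.07202299  -3.19096174 209.94946686] [ 2.11622950e+00  2.32141565e+00 -2.26648501e-03] [ 1.47568685  0.48550239 -0.62846686]
[-2.55452679 38.84881132]
```

View pics/a7.png

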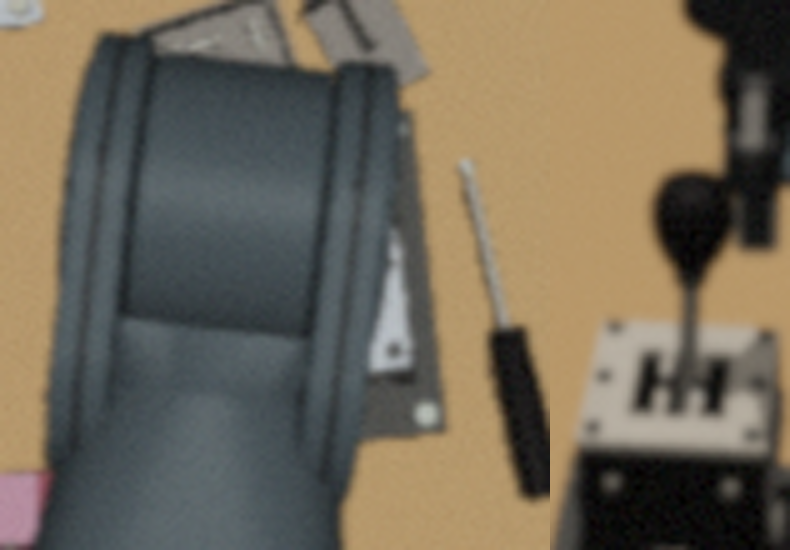

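```bash
python3 - <<'E'
from knob import *
s=robot.camera("scene");im=s["pixels"]
for c in(-.18,-.06,-.045,-.03,-.015,0,.015):
    q=[0,-200*np.sin(c),25+200*np.cos(c)];k=np.array([0,-np.sin(c),np.cos(c)])
    L=lambda r:[*toW((r*k)[:2]),25+(r*k)[2]]
    print(c,proj(s,[L(202),L(150),L(101)]).round(1).tolist())
g=im.max(2)
for r in range(150,182,2): print(r,g[r,293:323])
E
```

```text
-0.18 [[314.7, 159.5], [310.9, 176.7], [307.4, 192.1]]
-0.06 [[305.0, 158.0], [303.8, 175.6], [302.8, 191.4]]
-0.045 [[303.7, 157.9], [302.9, 175.5], [302.2, 191.3]]
-0.03 [[302.5, 157.8], [302.0, 175.4], [301.6, 191.3]]
-0.015 [[301.3, 157.7], [301.2, 175.4], [301.0, 191.2]]
0 [[300.1, 157.6], [300.3, 175.3], [300.5, 191.2]]
0.015 [[298.8, 157.6], [299.4, 175.3], [299.9, 191.1]]
150 [183 182 180 167 143 113  89  67  58  51  47  48  49  60  72  74  62  35
  21  20  17  20  18  25  17  12  18  22  34  50]
152 [182 180 165 134  88  47  33  32  32  35  34  37  31  27  25  18  16  21
  21  27  22  20  19  19  17  23  28  61  98 118]
154 [179 167 134  89  47  28  29  30  33  35  38  33  33  27  26  14  22  27
  45  45  37  26  16  18  21  26  50 101 147 170]
156 [175 157 119  66  28  19  19  16  25  21  25  25  21  21  17  23  11  28
  44  53  48  32  23  17  22  36  61 109 154 175]
158 [177 158 119  64  27  15  14  18  12  17  15  13  17  10  12  18   9  18
  31  51  46  28  21  14  22  34  65 111 154 176]
160 [178 164 130  74  32  13  16  14  16  10  16  14   9  15  15  15  13  39
  60 
[... 614 characters left out ...]
163 179 183 183
 184 183 183 183 183 182 185 183 183 184 183 184]
172 [184 183 183 184 183 180 168 139 101  65  57  88 133 161 178 182 183 184
 184 183 184 184 184 184 183 183 184 184 184 183]
174 [184 184 183 183 184 182 177 162 127  89  82 117 157 177 183 184 182 183
 184 184 184 183 183 185 182 182 184 184 184 184]
176 [184 183 184 184 183 184 179 162 129  92  85 120 157 177 184 183 183 184
 184 183 183 183 182 184 183 185 183 185 184 184]
178 [182 183 183 183 183 183 177 162 128  93  92 127 162 178 182 184 184 183
 183 183 183 184 184 183 183 183 183 184 184 183]
180 [183 183 183 184 182 183 176 158 124  90  92 128 162 178 182 183 182 182
 181 183 182 181 177 166 158 154 160 169 176 181]
```

Call:
{"method": "move_arm", "body": {
  "rows": [
    [1, 0.001, -0.003, 0, 0, 0, 0],
    [1, 0.001, -0.003, 0, 0, 0, 0],
    [1, 0, -0.0015, 0, 0, 0, 0],
    [1, 0, 0, 0, 0, 0, 0],
    [1, 0, 0, 0, 0, 0, 0]
  ]
}}

```text
time_s: 12.93
tcp_pos: [513.1, -10.3, 210.1]
ee_rot: [-2.116, -2.322, 0.001]
wrist_force: [-1.6, 0.1, 0.7]
opening: -0.003
```

```bash
python3 look.py a8;python3 -c "
from knob import *
print(toS(robot.sense()['tcp_pos']))
g=robot.camera('scene')['pixels'].max(2)
for r in (158,162,174,176,178): print(r,g[r,290:315])"
```

```text
13.0333 [513.20517102 -10.26711412 210.11810146] [ 2.11592217e+00  2.32186932e+00 -9.21865902e-04] [-0.48116833  0.97267367 -0.7620016 ]
[-1.00814083 31.62171346]
158 [182 171 134  82  34  10  21  15  23  16  16  20  18  11  13  15  11  18
  35  49  46  28  17  15  18]
162 [183 177 158 121  69  32  14  10   3  13  11   5  11  12   2  12  41  79
 103  97  70  37  22  23  21]
174 [183 184 184 185 183 184 183 177 160 125  91  90 127 163 178 183 184 184
 184 184 185 184 184 185 184]
176 [183 184 183 184 184 183 184 178 163 129  92  90 127 160 178 184 184 183
 184 184 184 184 184 183 185]
178 [181 183 183 183 183 184 183 178 162 130  90  86 120 157 179 183 184 184
 184 183 183 184 184 185 183]
```

View pics/a8.png

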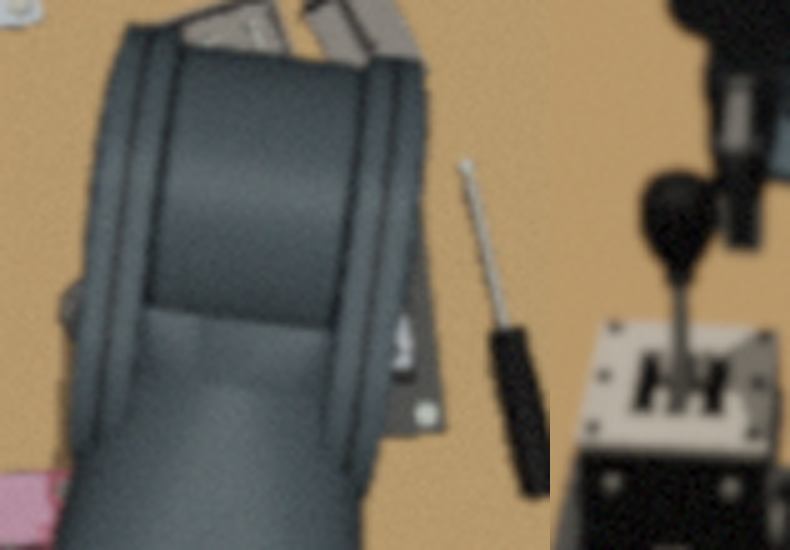

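Call:
{"method": "move_arm", "body": {
  "rows": [
    [1, 0, 0.008, 0, 0, 0, 0],
    [1, 0, 0.014, 0, 0, 0, 0],
    [1, 0, 0, 0.03, 0, 0, 0],
    [1, 0, 0, 0.035, 0, 0, 0.12],
    [1, 0, 0, 0.025, 0, 0, 0.12],
    [1, 0.025, 0, 0, 0, 0, 0.12],
    [1, 0.03, 0, 0, 0, 0, 0.12],
    [1, 0.01, -0.02, 0, 0, 0, 0.12]
  ]
}}

```text
time_s: 13.75
tcp_pos: [581.6, -5.3, 300.1]
ee_rot: [1.32, 2.848, 0.004]
wrist_force: [-0.3, -0.8, -1.0]
opening: 0.001
```

Call:
{"method": "move_arm", "body": {
  "rows": [
    [1, 0, -0.02, 0, 0, 0, 0.12],
    [1, 0, -0.008, 0, 0, 0, 0.12],
    [1, 0, 0, 0, 0, 0, 0.12],
    [1, 0, 0, 0, 0, 0, 0.12],
    [1, 0, 0, 0, 0, 0, 0.12],
    [1, 0, 0, 0, 0, 0, 0.12],
    [1, 0, 0, 0, 0, 0, 0.12],
    [1, 0, 0, 0, 0, 0, 0.12]
  ]
}}

```text
time_s: 14.42
tcp_pos: [578.6, -35.7, 300.3]
ee_rot: [-0.139, 3.138, -0.001]
wrist_force: [0.3, 0.0, 0.2]
opening: -0.003
```

```bash
python3 look.py a9;python3 -c "
from knob import *
print(toS(robot.sense()['tcp_pos']))"
```

```text
14.5167 [578.49961248 -35.67112988 300.30091745] [-1.29085218e-01  3.13851664e+00 -6.38501757e-04] [-0.10729115  0.66324072  0.59631531]
[61.9861081   0.95491215]
```

View pics/a9.png

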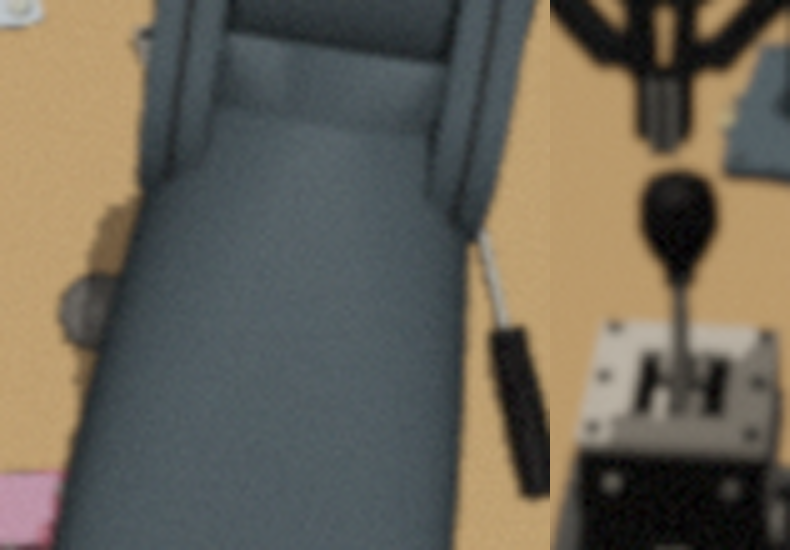

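Call:
{"method": "move_arm", "body": {
  "rows": [
    [1, 0, 0, -0.03, 0, 0, 0],
    [1, 0, 0, -0.035, 0, 0, 0],
    [1, 0, 0, -0.025, 0, 0, 0],
    [1, 0, 0, 0, 0, 0, 0],
    [1, -0.01, -0.001, 0, 0, 0, 0],
    [1, -0.01, -0.001, 0, 0, 0, 0],
    [1, -0.008, -0.001, 0, 0, 0, 0],
    [1, 0, 0, 0, 0, 0, 0]
  ]
}}

```text
time_s: 15.18
tcp_pos: [550.0, -39.1, 212.5]
ee_rot: [-0.127, 3.137, -0.001]
wrist_force: [0.4, 0.6, 0.9]
opening: -0.003
```

Call:
{"method": "move_arm", "body": {
  "rows": [
    [1, -0.003, -0.0003, 0, 0, 0, 0],
    [1, -0.003, -0.0003, 0, 0, 0, 0],
    [1, -0.003, -0.0003, 0, 0, 0, 0],
    [1, -0.003, -0.0003, 0, 0, 0, 0],
    [1, -0.003, -0.0003, 0, 0, 0, 0],
    [1, 0, 0, 0, 0, 0, 0]
  ]
}}

```text
time_s: 15.68
tcp_pos: [535.5, -40.5, 211.2]
ee_rot: [-0.129, 3.137, -0.001]
wrist_force: [2.8, 0.4, 3.0]
opening: -0.002
```

Call:
{"method": "move_arm", "body": {
  "rows": [
    [1, -0.003, -0.0003, 0, 0, 0, 0],
    [1, -0.003, -0.0003, 0, 0, 0, 0],
    [1, -0.003, -0.0003, 0, 0, 0, 0],
    [1, -0.003, -0.0003, 0, 0, 0, 0],
    [1, -0.003, -0.0003, 0, 0, 0, 0],
    [1, 0, 0, 0, 0, 0, 0]
  ]
}}

```text
time_s: 16.18
tcp_pos: [519.4, -42.0, 210.1]
ee_rot: [0.129, -3.138, -0.0]
wrist_force: [1.8, 0.7, 1.0]
opening: -0.0
```

```bash
python3 look.py a10;python3 -c "
from knob import *
print(toS(robot.sense()['tcp_pos']))"
```

```text
16.2833 [519.74862352 -41.97421705 210.03940317] [ 1.28842137e-01 -3.13806241e+00 -2.08635823e-04] [2.12200554 0.65692643 1.67804406]
[ 2.91625519 -0.5148119 ]
```

View pics/a10.png

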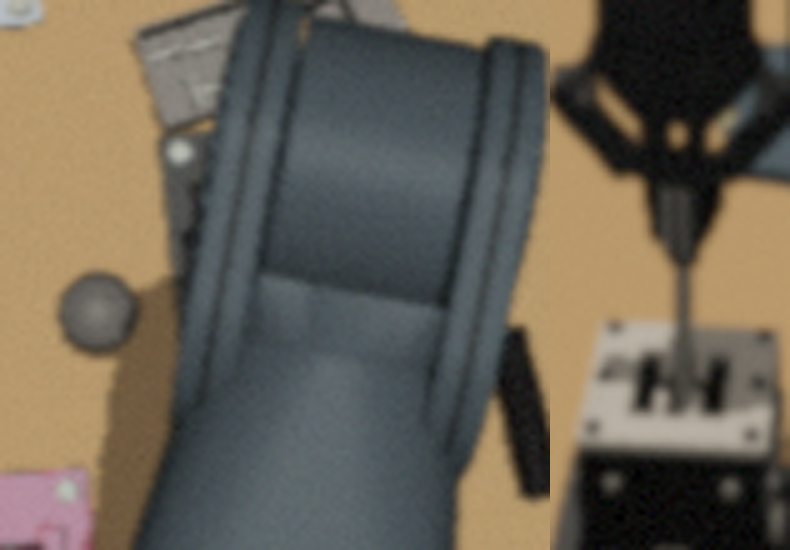

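Call:
{"method": "move_arm", "body": {
  "rows": [
    [1, -0.003, -0.0003, 0, 0, 0, 0],
    [1, -0.003, -0.0003, 0, 0, 0, 0],
    [1, -0.003, -0.0003, 0, 0, 0, 0],
    [1, -0.003, -0.0003, 0, 0, 0, 0],
    [1, -0.002, -0.0002, 0, 0, 0, 0],
    [1, 0, 0, 0, 0, 0, 0]
  ]
}}

```text
time_s: 16.78
tcp_pos: [505.4, -43.4, 209.7]
ee_rot: [0.129, -3.137, -0.0]
wrist_force: [2.8, 0.3, -2.5]
opening: 0.003
```

Call:
{"method": "move_arm", "body": {
  "rows": [
    [1, -0.002, -0.0002, 0, 0, 0, 0],
    [1, 0, 0, 0, 0, 0, 0]
  ]
}}

```text
time_s: 16.95
tcp_pos: [503.8, -43.6, 210.0]
ee_rot: [0.129, -3.138, 0.0]
wrist_force: [3.4, 0.4, -1.3]
opening: 0.003
```

Call:
{"method": "move_arm", "body": {
  "rows": [
    [1, -0.0015, -0.0002, 0, 0, 0, 0],
    [1, 0, 0, 0, 0, 0, 0]
  ]
}}

```text
time_s: 17.12
tcp_pos: [502.5, -43.8, 210.3]
ee_rot: [0.129, -3.139, 0.0]
wrist_force: [2.6, 0.6, -2.8]
opening: -0.004
```

Call:
{"method": "move_arm", "body": {
  "rows": [
    [1, -0.0015, -0.0002, 0, 0, 0, 0],
    [1, 0, 0, 0, 0, 0, 0]
  ]
}}

```text
time_s: 17.28
tcp_pos: [501.2, -44.0, 210.3]
ee_rot: [-0.129, 3.139, -0.0]
wrist_force: [4.0, -0.0, -2.4]
opening: -0.001
```

Call:
{"method": "move_arm", "body": {
  "rows": [
    [1, -0.0015, -0.0002, 0, 0, 0, 0],
    [1, 0, 0, 0, 0, 0, 0]
  ]
}}

```text
time_s: 17.45
tcp_pos: [500.1, -44.1, 210.3]
ee_rot: [-0.129, 3.138, 0.0]
wrist_force: [5.4, -0.2, -2.9]
opening: -0.0
```

Call:
{"method": "move_arm", "body": {
  "rows": [
    [1, -0.0015, -0.0002, 0, 0, 0, 0],
    [1, 0, 0, 0, 0, 0, 0]
  ]
}}

```text
time_s: 17.62
tcp_pos: [499.1, -44.2, 210.2]
ee_rot: [-0.129, 3.137, 0.001]
wrist_force: [5.2, 0.7, -4.4]
opening: -0.003
```

Call:
{"method": "move_arm", "body": {
  "rows": [
    [1, -0.001, 0, 0, 0, 0, 0],
    [1, 0, 0, 0, 0, 0, 0]
  ]
}}

```text
time_s: 17.78
tcp_pos: [498.5, -44.2, 210.2]
ee_rot: [-0.129, 3.136, 0.001]
wrist_force: [6.5, 1.2, -5.0]
opening: -0.001
```

Call:
{"method": "move_arm", "body": {
  "rows": [
    [1, 0.006, 0.0005, 0, 0, 0, 0],
    [1, 0.012, 0.001, 0, 0, 0, 0],
    [1, 0.015, 0.001, 0, 0, 0, 0],
    [1, 0.01, 0, 0, 0, 0, 0],
    [1, 0, 0, 0.03, 0, 0, 0],
    [1, 0, 0, 0.035, 0, 0, 0],
    [1, 0, 0, 0.03, 0, 0, 0],
    [1, 0, 0.02, 0, 0, 0, 0]
  ]
}}

```text
time_s: 18.45
tcp_pos: [541.4, -24.9, 312.7]
ee_rot: [-0.123, 3.131, -0.008]
wrist_force: [-0.3, 1.0, 1.2]
opening: -0.002
```

Call:
{"method": "move_arm", "body": {
  "rows": [
    [1, 0, 0.03, 0, 0, 0, 0],
    [1, 0, 0.03, 0, 0, 0, 0],
    [1, 0, 0.03, 0, 0, 0, 0],
    [1, 0, 0.03, 0, 0, 0, 0],
    [1, 0, 0.01, 0, 0, 0, 0],
    [1, 0, 0, 0, 0, 0, 0],
    [1, 0, 0, 0, 0, 0, 0]
  ]
}}

```text
time_s: 19.03
tcp_pos: [539.7, 107.7, 305.4]
ee_rot: [0.131, -3.138, 0.003]
wrist_force: [0.7, -0.2, 0.2]
opening: 0.001
```

```bash
python3 look.py a11;python3 - <<'E'
from knob import *
measure()
t=robot.camera("top");s=robot.camera("scene")
cv2.imwrite("pics/topend.png",t["pixels"][:,:,::-1])
for f in(-.16,-.19,-.22):
  for c in (-.03,0,.03):
    k=np.array([np.sin(f),-np.cos(f)*np.sin(c),np.cos(f)*np.cos(c)])
    L=lambda r:[*toW((r*k)[:2]),25+(r*k)[2]]
    print(f,c,"top",proj(t,[L(202)]).round(1).tolist(),"scene",proj(s,[L(202),L(150)]).round(1).tolist())
g=t["pixels"].max(2);print(g[215:240,328:352])
E
```

```text
19.1333 [540.06072222 106.77206064 305.358344  ] [ 1.27148325e-01 -3.13828629e+00  1.88304870e-03] [ 0.12600927 -0.60902304  0.37966374]
-0.16 -0.03 top [[336.3, 221.1]] scene [[303.8, 152.1], [303.0, 171.0]]
-0.16 0 top [[338.8, 220.9]] scene [[301.4, 151.9], [301.2, 170.9]]
-0.16 0.03 top [[341.3, 220.6]] scene [[299.0, 151.8], [299.5, 170.8]]
-0.19 -0.03 top [[336.6, 223.6]] scene [[304.0, 151.2], [303.1, 170.3]]
-0.19 0 top [[339.1, 223.4]] scene [[301.6, 151.1], [301.4, 170.2]]
-0.19 0.03 top [[341.6, 223.1]] scene [[299.3, 151.0], [299.7, 170.1]]
-0.22 -0.03 top [[336.9, 226.1]] scene [[304.2, 150.5], [303.3, 169.7]]
-0.22 0 top [[339.3, 225.8]] scene [[301.9, 150.3], [301.6, 169.6]]
-0.22 0.03 top [[341.8, 225.6]] scene [[299.6, 150.3], [299.9, 169.5]]
[[141 112  98  99 122 164 154 110  72  74  83 121 160 144  88  45  34  61
  121 177 199 204 206 207]
 [128  77  60  63 101 158 163 116  76  70  72 103 141 131  84  45  35  56
  118 175 201 203 204 205]
 [138  75  47  55  90 157 168 121  74  51  43  54  79  74  45  37  28  53
  113 171 201 207 205 205]
 [142  77  50  55  85 144 1
[... 1495 characters left out ...]
51  53  55  47  49  42  37  34  23  16  23  25  24  28  36  41  60
   69  82  87  89  86  85]
 [ 50  52  52  56  53  54  52  49  50  51  44  39  41  47  52  59  70  79
   82  87  90  87  89  83]
 [ 52  53  52  48  51  51  53  59  68  76  79  70  72  71  79  83  84  84
   89  84  88  84  91  86]
 [ 52  52  52  52  52  48  50  60  76  84  85  83  86  87  90  89  86  87
   88  88  91  89  88  89]
 [ 53  52  51  55  51  50  53  64  78  86  86  85  87  91  89  91  91  86
   83  86  87  86  86  89]
 [ 56  54  53  53  55  56  60  75  81  82  85  85  87  85  91  90  88  86
   84  82  89  87  88  85]
 [ 57  52  52  62  62  67  73  85  88  85  86  86  87  88  87  87  89  89
   84  88  86  87  87  88]]
```

View pics/a11.png

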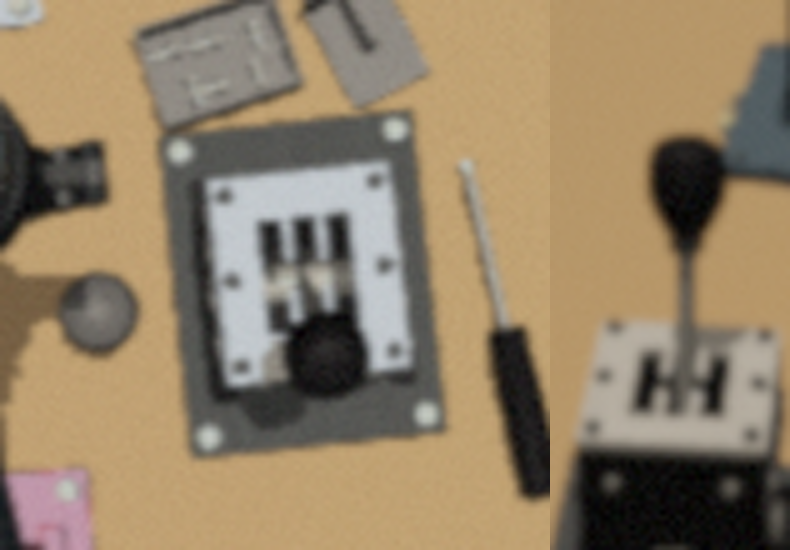

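View pics/topend.png

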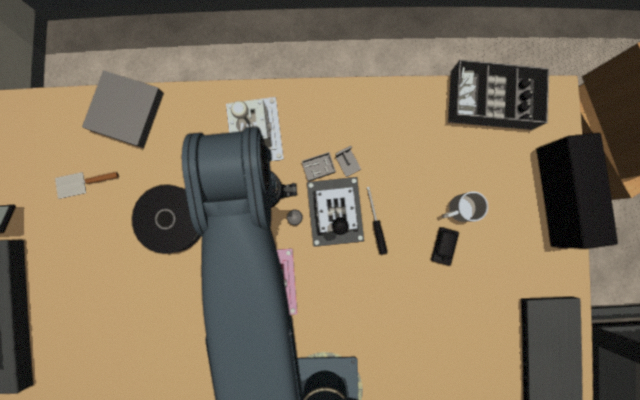

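```bash
python3 -c "
from cell import robot
s=robot.sense();print(s['joint_velocities'].round(3),s['wrist_force'])
print(robot.close_job())"
```

```text
[ 0.004 -0.001 -0.001 -0.002  0.004  0.002] [-0.22346815 -0.13587189 -0.04279184]
the job is handed in; nothing more can be done
None
```

The lever is in fourth and the job is handed in after about 19 s. It started part-way into first, and I moved it with closed-fingertip pushes only, never gripping the knob.

**What I did:**
1. I pushed the knob back to neutral from the far side. The first push stopped short at about f = +0.03 rad, which the top camera showed, so I repeated it. It then sat at about f = 0.
2. I pushed it across from the left. It stopped at about c = -0.04 rad, so I nudged it on to about c = 0.
3. I pushed it back from the far side until the force rose at the springy stop, then retreated and lifted clear.

**Last checks:**
- **Final position:** The top view gives f ≈ -0.215 rad and c ≈ +0.005 rad. The scene view shows the shaft in the third-fourth slot at its driver's end.
- **Forces:** Readings at the wrist at the end of each move peaked at about 8 N in the final push. They were about 0 at hand-in, with the arm standing clear.
- **Other things on the bench:** Nothing near the shifter looked moved in the last picture. I checked this by eye and did not measure it. The arm hid part of the top view, including the edge of the spool and parts of the pink and white look-alikes.
- **Failed check:** My automatic knob finder returned nothing once the knob stood over the dark housing. I took the final angles from the pixel edges of the knob instead, good to about 1 mm.

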